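Set the stock tags on a shoemaker's heel board

ROBOT

A 7-joint arm with a two-finger parallel gripper is mounted at the origin on the work surface. World frame = base frame: x ahead of the robot, y to its left, z up, the work surface at z = 0. Lengths are in m, angles in rad, forces in N, time in s.
With the tool pointing down it reaches from about 0.35 to 0.9 m from the base axis. Payload 7.2 kg.
Tool frame: the origin (TCP) lies between the finger pads; the fingertips stand 22 mm ahead of it and the grasp point (between the pads) lies 3 mm ahead of it (manip.tips_ahead is the distance from the TCP to the fingertips, in m); z points along the fingers, x is the direction in which the jaws open and shut, and the axes are right-handed (so a half turn about z gives the same grasp; the last joint's range is limited). The gripper opens to 88 mm and grips with 3 to 60 N. Pads are 20 mm wide; open, the fingers measure 115 mm over their backs; the gripper's body (75 mm by 178 mm) begins 61 mm behind the grasp point.
Start: joints at [-1.209, 0.411, -0.013, 1.596, 0.006, 1.134, -0.082], TCP at [0.26, 0.568, 0.245] pointing down, gripper open.
Joint ranges: [-2.95, 2.95], [-0.29, 1.99], [-1.47, 1.44], [0.14, 2.54], [-1.03, 4.17], [0.13, 1.85], [-2.86, 2.86]. Speed limits (rad/s): [2.39, 2.39, 3.01, 3.01, 3.14, 3.14, 3.14].

INTERFACE

Orientations are given as [roll, pitch, yaw] about the fixed x, y, z axes, in that order (R = Rz(yaw) Ry(pitch) Rx(roll)).
In Python, from bench import manip, vision, finder gives the robot as it stands.
- The arm moves only by the shell command python3 -m jog 'ROWS' [OPENING] [FORCE]. ROWS is text: rows parted by semicolons, each of 4 numbers parted by spaces: the shift along the tool's x, y, z scaled (see below), then the turn about the tool's z scaled (see below). A call has exactly 5 rows; each row shifts and turns the commanded pose from where the row before left it, along the tool's axes as they then stand; what a row does not reach is not made up. The controller multiplies each number of a shift by 20 cm and each number of a turn by pi rad. A row lasts 1/8 s, in which the tool goes at most 62.5 mm and 10.7 degrees, less where a joint would pass 70% of its speed; a pose out of reach is approached as far as the arm can. A call with a number of a shift or a turn outside -1 to 1 is refused whole. A call with a gripper value outside its range is refused whole. OPENING is the gripper's target within -1 to 1 (fully open at 1, half-way at 0, shut at -1), set as the call begins (- or left out, the last holds). The fingers move at their own pace and stop on an object; FORCE is the grip in N (left out, the last holds). Time passes only in rows, so rows that do not move let the fingers close, or fill a call up. It gives the time, the measured TCP pose, the force and the opening at its end, in the units of the state.
- manip.get_obs(): the state, without advancing time (a new reading comes with each control period).
- vision.snapshot(name): name is "side" or "top" or "wrist"; returns a dict with "color" (384x512x3 uint8, red, green, blue), "z_map" (384x512 float32, m along the optical axis (not along the pixel's ray), 0 where there is no reading), "vfov" (degrees; the focal length in pixels is half the picture's height over the tangent of half this angle, whatever the lens; pixels are square), "cx", "cy" (the principal point, pixels), "R" (3x3) and "t" (3): a world point X has camera coordinates R X + t. Camera axes: x right, y down, z forward; pixel columns grow to the right and rows downward; lengths in m; the calibration is good to about 2 mm. A picture is of the moment at which its call begins.
- manip.sign_off(): hands the job in, once; it reports no verdict.
Trained networks look in a picture, given as the dict that the camera call returned (one of the last four; its "shot" number tells which), for a name from the list of things; names that differ only in an ending like _2 or _b are one class to them, and where a whole thing is asked for, a point or a joint stands for the part that bears it (a point fixed in the world has none). Each returns a list of dicts, best first, with "confidence" (0 to 1); they miss things now and then, are a little off and sometimes report something else, mostly with a low value. They report only what shows in the picture. A call takes as long as a camera call.
- finder.masks_of(picture, thing): "mask" (384x512 bool, what is visible of it) and "rect" ([left, top, right, bottom] in pixels, round what is visible of it).
The state is a dict: "time_s": time; "q": joint angles; "dq": joint speeds; "tau": joint torques, N m; "tool_pos": TCP position; "ee_rot": TCP orientation; "ft_force": force on the tool from outside, world axes, zero at the start; "torque": the same for the moment, N m; "grip_width": opening from 0.0 (shut) to 1.0 (fully open).
Only numpy, scipy, OpenCV 4.12 (cv2) and the standard library are available. Lean on these libraries where they do the work, as an engineer would, in place of code of your own. Each camera call takes 0.05 s, during which the arm holds its last target.

TASK

Set the stock tags on the heel board: with a fingertip, gently push over the hinged tags that are wrong, so that the tag in front of each full bin leans towards its bin and shows its round brass disc, and the tag in front of each bin that is not full (empty, or with just one heel left) leans away from its bin and shows its straight brass strip. Nothing is to be picked up: leave the bins and everything else on the bench where they stand.

Things in the scene. Friction and masses are not known exactly. Their poses are not given: they have to be found in the camera images.
- board: fixed wooden board flat on the bench, 270 x 500 x 15 mm. Origin on the bench under the middle of the hinge line; +x points from the tags to the bins (roughly away from the robot), y along the row. Spans x -70..200, y -250..250 mm. Tag stands at x = 0, y = -185, -85, 85, 185 mm; each one's bin behind it at x = 125 mm, same y. Which stand and bin are at which place varies
- tag_a: tag a: steel stand fixed on the board; origin at the centre of its underside (15 mm above the bench), axes as the board's. Cheeks 34 mm long in x, at y = +-33 mm, 62 mm tall, carry the hinge: axis along y, 55 mm above the origin. The flap is a smooth polished dark wooden plate (friction 0.35) 56 mm wide, 5 mm thick, reaching 60 mm from the axis, 40 g, one side with a brass strip (46 x 9 mm), the other a brass disc (38 mm)
- flap_a (a joint): flap angle of tag a, rad. 0: leans 50 deg from upright to -x (the robot), strip on its upper side. 0.87: upright. 1.75: leans 50 deg to +x (its bin), disc on its upper side. At either stop its free edge is 46 mm from the axis horizontally, 39 mm above it. It swings freely (under 0.02 N m); pushed past upright it falls to the other stop by its weight
- tag_b: tag b: steel stand fixed on the board; origin at the centre of its underside (15 mm above the bench), axes as the board's. Cheeks 34 mm long in x, at y = +-33 mm, 62 mm tall, carry the hinge: axis along y, 55 mm above the origin. The flap is a smooth polished dark wooden plate (friction 0.35) 56 mm wide, 5 mm thick, reaching 60 mm from the axis, 40 g, one side with a brass strip (46 x 9 mm), the other a brass disc (38 mm)
- flap_b (a joint): flap angle of tag b, rad. 0: leans 50 deg from upright to -x (the robot), strip on its upper side. 0.87: upright. 1.75: leans 50 deg to +x (its bin), disc on its upper side. At either stop its free edge is 46 mm from the axis horizontally, 39 mm above it. It swings freely (under 0.02 N m); pushed past upright it falls to the other stop by its weight
- tag_c: tag c: steel stand fixed on the board; origin at the centre of its underside (15 mm above the bench), axes as the board's. Cheeks 34 mm long in x, at y = +-33 mm, 62 mm tall, carry the hinge: axis along y, 55 mm above the origin. The flap is a smooth polished dark wooden plate (friction 0.35) 56 mm wide, 5 mm thick, reaching 60 mm from the axis, 40 g, one side with a brass strip (46 x 9 mm), the other a brass disc (38 mm)
- flap_c (a joint): flap angle of tag c, rad. 0: leans 50 deg from upright to -x (the robot), strip on its upper side. 0.87: upright. 1.75: leans 50 deg to +x (its bin), disc on its upper side. At either stop its free edge is 46 mm from the axis horizontally, 39 mm above it. It swings freely (under 0.02 N m); pushed past upright it falls to the other stop by its weight
- tag_d: tag d: steel stand fixed on the board; origin at the centre of its underside (15 mm above the bench), axes as the board's. Cheeks 34 mm long in x, at y = +-33 mm, 62 mm tall, carry the hinge: axis along y, 55 mm above the origin. The flap is a smooth polished dark wooden plate (friction 0.35) 56 mm wide, 5 mm thick, reaching 60 mm from the axis, 40 g, one side with a brass strip (46 x 9 mm), the other a brass disc (38 mm)
- flap_d (a joint): flap angle of tag d, rad. 0: leans 50 deg from upright to -x (the robot), strip on its upper side. 0.87: upright. 1.75: leans 50 deg to +x (its bin), disc on its upper side. At either stop its free edge is 46 mm from the axis horizontally, 39 mm above it. It swings freely (under 0.02 N m); pushed past upright it falls to the other stop by its weight
- bin_full_1: FULL grey painted metal bin, 80 (x) x 88 (y) mm, 42 mm tall, walls 5 mm, standing loose on the board, its near wall 85 mm from the hinge line. Origin at the centre of its underside. Filled with wooden heel blocks up to about 52 mm above its underside (67 mm above the bench)
- bin_full_2: FULL grey painted metal bin, 80 (x) x 88 (y) mm, 42 mm tall, walls 5 mm, standing loose on the board, its near wall 85 mm from the hinge line. Origin at the centre of its underside. Filled with wooden heel blocks up to about 52 mm above its underside (67 mm above the bench)
- bin_empty: NOT FULL: grey painted metal bin, 80 (x) x 88 (y) mm, 42 mm tall, walls 5 mm, standing loose on the board, its near wall 85 mm from the hinge line. Origin at the centre of its underside. Nothing in it
- bin_one_left: NOT FULL: grey painted metal bin, 80 (x) x 88 (y) mm, 42 mm tall, walls 5 mm, standing loose on the board, its near wall 85 mm from the hinge line. Origin at the centre of its underside. A single heel block (30 x 30 x 15 mm) left in it
- wax_tin: bystander: open round aluminium tin, 52 mm across, 30 mm tall, standing on the board in the middle gap of the tag row; origin at the centre of its underside
- thread_spool: bystander: wooden spool, 40 mm across, 48 mm tall, standing on the board in the middle gap of the bin row; origin at the centre of its underside
- hammer: bystander: shoemaker's hammer 240 mm long, lying on the bench; origin under its middle, handle to its -x
- glue_jar: bystander: amber glass jar with a steel lid, 60 mm across, 85 mm tall, on the bench; origin at the centre of its underside
- tape_roll: bystander: roll of paper tape, 90 mm across, 24 mm tall, lying flat; origin at the centre of its underside
- shoe_last: bystander: wooden shoe last, about 230 mm long, 65 mm wide, 95 mm tall, standing on the bench; origin on its underside, toe to its +x
- burnish_block: bystander: cork block 70 x 35 x 30 mm, lying flat; origin at the centre of its underside

How it is judged:
At the end, for the whole second after the job is handed in: each tag in front of a full bin rests at its disc stop (flap angle over 1.6 rad), each tag in front of a bin that is not full rests at its strip stop (under 0.14 rad), none of them swinging (under 0.1 rad/s); a tag's bin is the one less than 144 mm away ((((horizontal distance between tag_a and bin_full_1 below 0.144 m or horizontal distance between tag_a and bin_full_2 below 0.144 m) and value of joint flap_a above 1.6 rad) or ((horizontal distance between tag_a and bin_empty below 0.144 m or horizontal distance between tag_a and bin_one_left below 0.144 m) and value of joint flap_a below 0.14 rad)) and velocity of joint flap_a between -0.1 and 0.1 rad/s and (((horizontal distance between tag_b and bin_full_1 below 0.144 m or horizontal distance between tag_b and bin_full_2 below 0.144 m) and value of joint flap_b above 1.6 rad) or ((horizontal distance between tag_b and bin_empty below 0.144 m or horizontal distance between tag_b and bin_one_left below 0.144 m) and value of joint flap_b below 0.14 rad)) and velocity of joint flap_b between -0.1 and 0.1 rad/s and (((horizontal distance between tag_c and bin_full_1 below 0.144 m or horizontal distance between tag_c and bin_full_2 below 0.144 m) and value of joint flap_c above 1.6 rad) or ((horizontal distance between tag_c and bin_empty below 0.144 m or horizontal distance between tag_c and bin_one_left below 0.144 m) and value of joint flap_c below 0.14 rad)) and velocity of joint flap_c between -0.1 and 0.1 rad/s and (((horizontal distance between tag_d and bin_full_1 below 0.144 m or horizontal distance between tag_d and bin_full_2 below 0.144 m) and value of joint flap_d above 1.6 rad) or ((horizontal distance between tag_d and bin_empty below 0.144 m or horizontal distance between tag_d and bin_one_left below 0.144 m) and value of joint flap_d below 0.14 rad)) and velocity of joint flap_d between -0.1 and 0.1 rad/s); the robot touches nothing.
It fails at once if a bin was lifted, carried or pushed (more than 15 mm) (distance of any of bin_full_1, bin_full_2, bin_empty, bin_one_left from where it was at the start of the episode above 0.015 m).
It fails at once if one of the other things was lifted, carried or pushed (more than 20 mm) (distance of any of wax_tin, thread_spool, hammer, glue_jar, tape_roll, shoe_last, burnish_block from where it was at the start of the episode above 0.02 m).
It fails at once if a tag was forced or squeezed (over 20 N) (contact force between any of tag_a, tag_b, tag_c, tag_d and the fingers above 20 N).
It also fails if it takes over 48 s, if anything falls off the work surface, if the arm or the gripper's body presses on something with over 40 N, if the wrist force passes 120 N, or if a joint passes its speed limit or range.

## Working session

There is one attempt and no reset: what is moved stays moved. The work goes in short steps, Python scripts to look and compute and a shell command to move; the robot and the scene stay as the last step left them, time stands still between calls to the robot, and variables do not carry over. Pictures are saved under pics/ and viewed, and the job is handed in when it is done.

```bash
mkdir -p pics; ls; python3 - <<'E'
from bench import manip, vision, finder
import cv2,pickle
o=manip.get_obs(); print({k:o[k] for k in('time_s','tool_pos','ee_rot','ft_force','grip_width')}, manip.tips_ahead)
for n in('top','side'):
    s=vision.snapshot(n); pickle.dump(s,open(n+'.pkl','wb'))
    cv2.imwrite(f'pics/{n}0.png',cv2.resize(s['color'][:,:,::-1],(800,600),interpolation=cv2.INTER_CUBIC))
    print(n,s['vfov'],s['t'])
E
```

```text
pics
{'time_s': 0.0, 'tool_pos': array([0.26023523, 0.56771458, 0.24381743]), 'ee_rot': array([3.14151156e+00, 1.60893085e-03, 1.14104459e+00]), 'ft_force': array([-0.1769882,  0.4672402,  0.2090984]), 'grip_width': 1.0025151169040738} 0.022
top 45.67300926648562 [-0.01428513  0.51406424  1.51008611]
side 43.95780435681163 [-0.51477222  0.11847168  1.24286987]
```

View pics/top0.png

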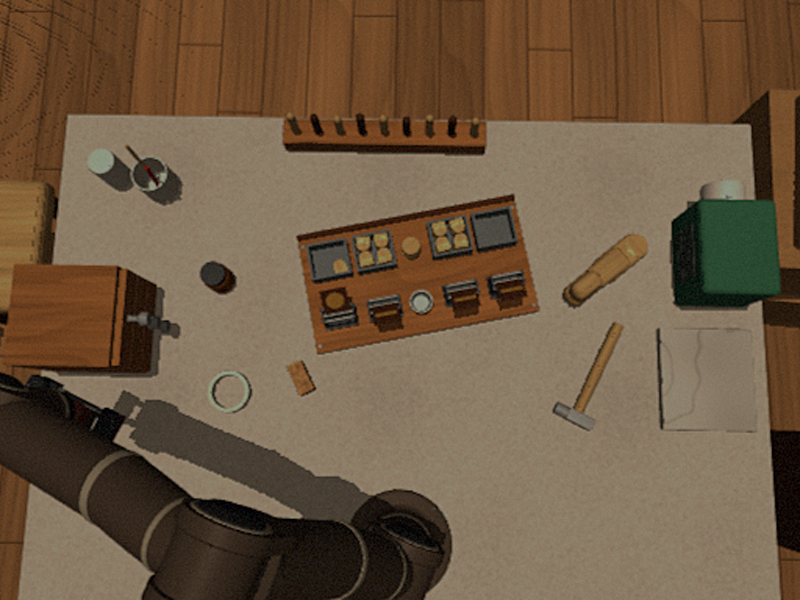

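View pics/side0.png

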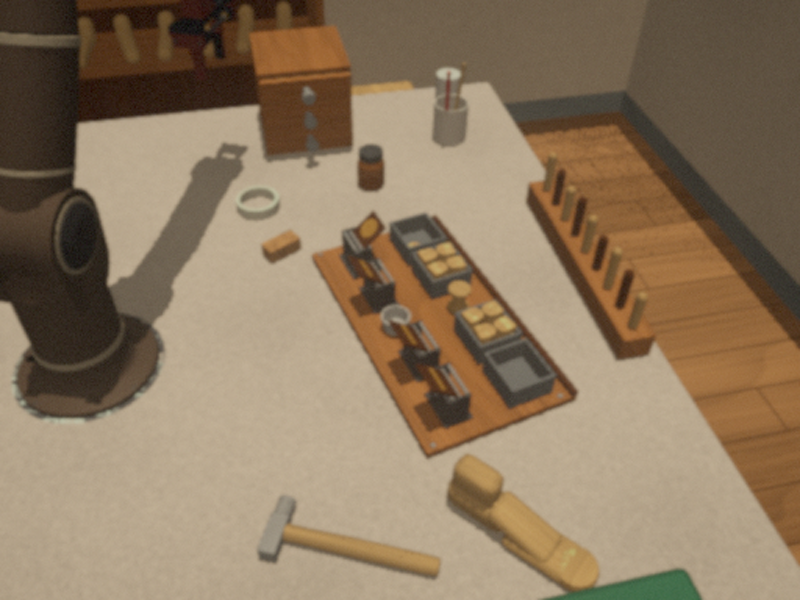

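```bash
cat > h.py <<'E'
import numpy as np,pickle
def cloud(s):
    H,W=s['z_map'].shape; f=H/2/np.tan(np.radians(s['vfov']/2))
    v,u=np.mgrid[:H,:W]; z=s['z_map'].astype(float)
    P=np.stack([(u-s['cx'])*z/f,(v-s['cy'])*z/f,z],-1)
    return (P-s['t'])@s['R']
E
python3 - <<'E'
from bench import manip, vision, finder
import cv2,numpy as np
from h import cloud
s=vision.snapshot('top'); C=cloud(s)
c=s['color'][:,:,::-1]
cv2.imwrite('pics/top1.png',cv2.resize(c[115:235,180:355],(790,542),interpolation=cv2.INTER_CUBIC))
for n in('board','bin_full_1','bin_empty','bin_one_left','tag_a','flap_a','wax_tin','thread_spool'):
    for d in finder.masks_of(s,n)[:5]:
        m=d['mask']&(s['z_map']>0)
        p=C[m]; print(n,round(d['confidence'],2),d['rect'],np.median(p,0).round(3),np.percentile(p[:,2],[2,98]).round(3))
        if n=='board':
            q=p[abs(p[:,2]-.015)<.006][:,:2].astype(np.float32); print(len(q),cv2.minAreaRect(q))
E
```

```text
board 0.95 [190.4, 125.6, 345.3, 226.9] [ 0.565 -0.028  0.015] [0.006 0.033]
5133 ((0.5818977952003479, -0.029811441898345947), (0.27203744649887085, 0.49993208050727844), 12.225312232971191)
board 0.36 [360.1, 149.3, 413.5, 196.5] [ 0.596 -0.448  0.038] [0.015 0.095]
138 ((0.5974245667457581, -0.4488241672515869), (0.05857309699058533, 0.22412343323230743), 40.18520736694336)
bin_full_1 0.93 [225.8, 144.7, 253.8, 174.9] [0.62  0.065 0.059] [0.013 0.071]
bin_full_1 0.68 [273.9, 135.3, 303.3, 168.2] [ 0.655 -0.1    0.058] [0.015 0.072]
bin_full_1 0.39 [129.8, 171.2, 151.8, 189.1] [0.552 0.397 0.081] [0.008 0.091]
bin_empty 0.84 [300.1, 133.7, 329.7, 162.2] [ 0.682 -0.197  0.024] [0.014 0.061]
bin_one_left 0.74 [193.8, 153.8, 228.3, 179.1] [0.603 0.167 0.025] [0.013 0.061]
bin_one_left 0.55 [185.6, 230.9, 203.2, 252.4] [0.345 0.217 0.029] [-0.002  0.037]
bin_one_left 0.33 [133.9, 236.8, 161.5, 262.1] [0.311 0.362 0.022] [-0.003  0.03 ]
tag_a 0.89 [312.2, 172.7, 337.8, 195.4] [ 0.544 -0.223  0.08 ] [0.013 0.111]
tag_a 0.78 [205.7, 181.9, 228.9, 212.2] [0.485 0.137 0.077] [0.014 0.109]
tag_a 0.66 [282.8, 179.5, 307.5, 200.8] [ 0.521 -0.126  0.078] [0.012 0.111]
tag_a 0.56 [133.8, 234.4, 158.4, 263.4] [0.316 0.378 0.023] [0.002 0.03 ]
tag_a 0.54 [235.2, 188.4, 258.4, 210.0] [0.487 0.034 0.082] [0.016 0.111]
flap_a 0.69 [208.2, 183.8, 229.2, 203.9] [0.499 0.14  0.09 ] [0.018 0.112]
flap_a 0.65 [286.6, 185.8, 309.3, 196.3] [ 0.515 -0.131  0.092] [0.069 0.112]
flap_a 0.59 [240.1, 193.4, 254.6, 206.1] [0.479 0.035 0.093] [0.072 0.113]
flap_a 0.54 [317.8, 177.0, 339.1, 191.4] [ 0.535 -0.232  0.091] [0.013 0.113]
wax_tin 0.6 [208.8, 187.2, 229.3, 201.2] [0.5   0.14  0.092] [0.07  0.112]
wax_tin 0.56 [266.9, 181.5, 278.4, 199.7] [ 0.516 -0.042  0.024] [0.014 0.049]
```

```bash
python3 - <<'E'
import pickle,cv2
s=pickle.load(open('side.pkl','rb'))
cv2.imwrite('pics/side1.png',cv2.resize(s['color'][130:275,200:370,::-1],(680,580),interpolation=cv2.INTER_CUBIC))
E
```

```text
(no output)
```

View pics/top1.png

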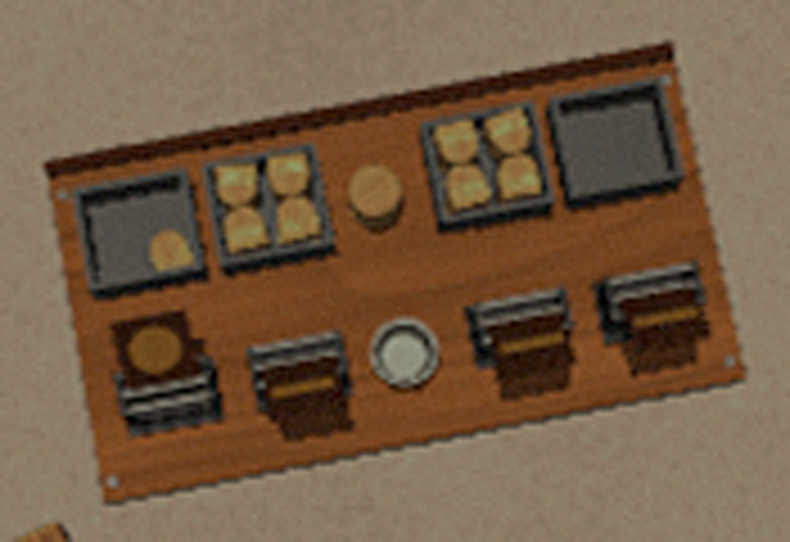

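View pics/side1.png

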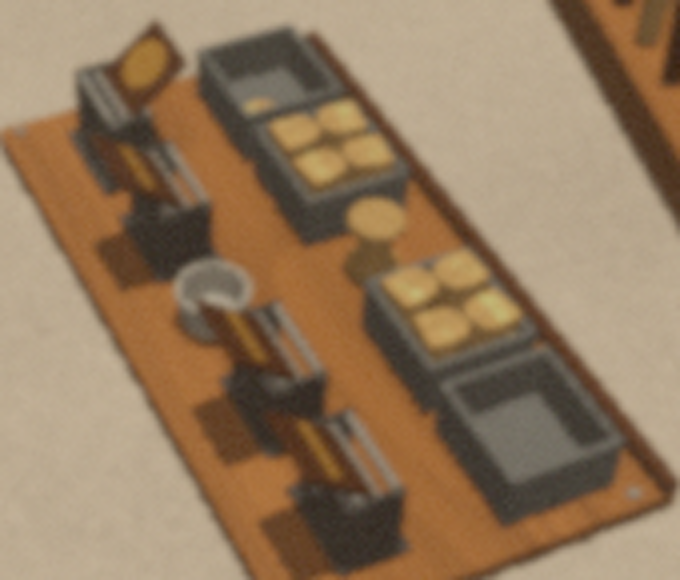

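```bash
cat >> h.py <<'E'
th=np.radians(12.2); O=np.array([.5183,-.0435]); RB=np.array([[np.cos(th),-np.sin(th)],[np.sin(th),np.cos(th)]])
def toB(p): return np.c_[(p[...,:2]-O)@RB, p[...,2]]
def toW(x,y): return O+RB@np.array([x,y])
E
python3 - <<'E'
import pickle,numpy as np
from h import *
s=pickle.load(open('top.pkl','rb'));C=cloud(s).reshape(-1,3)[s['z_map'].ravel()>0];B=toB(C)
for y in(185,85,-85,-185):
    m=(abs(B[:,0])<.06)&(abs(B[:,1]-y/1e3)<.045)
    b=B[m]; ch=b[(b[:,2]>.068)&(b[:,2]<.082)]; hi=b[b[:,2]>.1]
    print(y,ch[:,:2].mean(0).round(4),ch[:,:2].min(0).round(3),ch[:,:2].max(0).round(3),'hi',hi.mean(0).round(4),hi.min(0).round(3),hi.max(0).round(3))
m=(abs(B[:,0]-.125)<.06)&(B[:,2]>.052)&(B[:,2]<.062)
for y in(185,85,-85,-185):
    b=B[m&(abs(B[:,1]-y/1e3)<.047)];print(y,b.min(0).round(3),b.max(0).round(3))
E
```

```text
185 [-0.0013  0.1845] [-0.017  0.149] [0.016 0.22 ] hi [0.0382 0.1852 0.1061] [0.024 0.158 0.1  ] [0.047 0.212 0.116]
85 [0.0008 0.0848] [-0.016  0.049] [0.015 0.12 ] hi [-0.0393  0.0847  0.1067] [-0.047  0.057  0.1  ] [-0.022  0.112  0.115]
-85 [ 0.0009 -0.0841] [-0.017 -0.12 ] [ 0.016 -0.05 ] hi [-0.0391 -0.0845  0.106 ] [-0.047 -0.112  0.1  ] [-0.027 -0.057  0.116]
-185 [ 1.000e-04 -1.839e-01] [-0.017 -0.221] [ 0.015 -0.149] hi [-0.0391 -0.184   0.1058] [-0.048 -0.213  0.1  ] [-0.025 -0.157  0.114]
185 [0.084 0.141 0.052] [0.166 0.229 0.062]
85 [0.083 0.041 0.052] [0.165 0.129 0.062]
-85 [ 0.083 -0.129  0.052] [ 0.164 -0.041  0.062]
-185 [ 0.084 -0.229  0.052] [ 0.165 -0.141  0.062]
```

```bash
python3 -m jog '0 0 0 -0.05;0 0 0 -0.05;0 0 0 -0.05;0 0 0 -0.05;0 0 0 -0.004' -1 10
```

```text
time_s: 1.18
tool_pos: [0.2606, 0.5681, 0.2447]
ee_rot: [-3.141, -0.0, 1.781]
ft_force: [0.3, 0.4, -0.3]
grip_width: 0.472
```

```bash
cat >> h.py <<'E'
def cur():
    from bench import manip
    o=manip.get_obs(); p=np.array(o['tool_pos']); print('t',o['time_s'],'board',toB(p[None])[0].round(4),'yaw',np.degrees(o['ee_rot'][2]).round(2),'F',np.round(o['ft_force'],1),'grip',round(o['grip_width'],2)); return p
E
python3 -c "from h import *;cur()"
```

```text
t 1.175 board [-0.1227  0.6523  0.2447] yaw 102.06 F [ 0.3  0.4 -0.3] grip 0.47
```

```bash
python3 -m jog '-0.2335 0.099 0 0;-0.2335 0.099 0 0;-0.2335 0.099 0 0;-0.2335 0.099 0 0;-0.2335 0.099 0 0' && python3 -m jog '-0.2335 0.099 0 0;-0.2335 0.099 0 0;-0.2335 0.099 0 0;-0.2335 0.099 0 0;-0.2335 0.099 0 0' && python3 -m jog '0 0 0 0;0 0 0 0;0 0 0 0;0 0 0 0;0 0 0 0'; python3 -c "from h import *;cur()"
```

```text
time_s: 1.8
tool_pos: [0.407, 0.3592, 0.2449]
ee_rot: [3.141, -0.0, 1.778]
ft_force: [0.1, 0.2, -0.1]
grip_width: 0.006
time_s: 2.42
tool_pos: [0.5528, 0.1517, 0.245]
ee_rot: [3.141, -0.0, 1.778]
ft_force: [1.3, 0.6, 0.1]
grip_width: 0.009
time_s: 3.05
tool_pos: [0.5516, 0.1537, 0.2447]
ee_rot: [3.142, -0.0, 1.783]
ft_force: [0.6, 0.3, 1.1]
grip_width: 0.004
t 3.05 board [0.0742 0.1857 0.2447] yaw 102.15 F [0.6 0.3 1.1] grip 0.0
```

```bash
python3 -m jog '0 0 0.128 0;0 0 0.128 0;0 0 0.128 0;0 0 0.128 0;0 0 0.128 0' && python3 -m jog '0 0 0 0;0 0 0 0;0 -0.037 0 0;0 -0.037 0 0;0 -0.037 0 0' && python3 -c "from h import *;cur()" && python3 -m jog '0 -0.037 0 0;0 -0.037 0 0;0 -0.037 0 0;0 -0.037 0 0;0 -0.037 0 0' && python3 -m jog '0 -0.037 0 0;0 -0.037 0 0;0 0 0 0;0 0 0 0;0 0 0 0'; python3 -c "from h import *;cur()"
```

```text
time_s: 3.68
tool_pos: [0.5519, 0.1533, 0.1159]
ee_rot: [3.141, -0.0, 1.782]
ft_force: [0.2, -0.3, -0.3]
grip_width: 0.007
time_s: 4.3
tool_pos: [0.5299, 0.1483, 0.1172]
ee_rot: [3.141, -0.0, 1.782]
ft_force: [0.8, 0.5, 0.6]
grip_width: 0.004
t 4.3 board [0.0518 0.185  0.1172] yaw 102.09 F [0.8 0.5 0.6] grip 0.0
time_s: 4.92
tool_pos: [0.4935, 0.1405, 0.1166]
ee_rot: [-3.141, -0.0, 1.782]
ft_force: [-0.0, -0.4, 0.2]
grip_width: 0.008
time_s: 5.55
tool_pos: [0.4798, 0.1376, 0.1167]
ee_rot: [3.141, -0.0, 1.782]
ft_force: [-0.4, -1.2, -0.2]
grip_width: 0.01
t 5.55 board [0.0007 0.1851 0.1167] yaw 102.09 F [-0.4 -1.2 -0.2] grip 0.01
```

```bash
python3 - <<'E'
from bench import vision
import cv2
for n,r in(('side',(110,285,180,400)),('top',(100,240,170,360))):
    s=vision.snapshot(n)
    cv2.imwrite(f'pics/{n}2.png',cv2.resize(s['color'][r[0]:r[1],r[2]:r[3],::-1],None,fx=3.4,fy=3.4,interpolation=cv2.INTER_CUBIC))
E
```

```text
(no output)
```

View pics/side2.png

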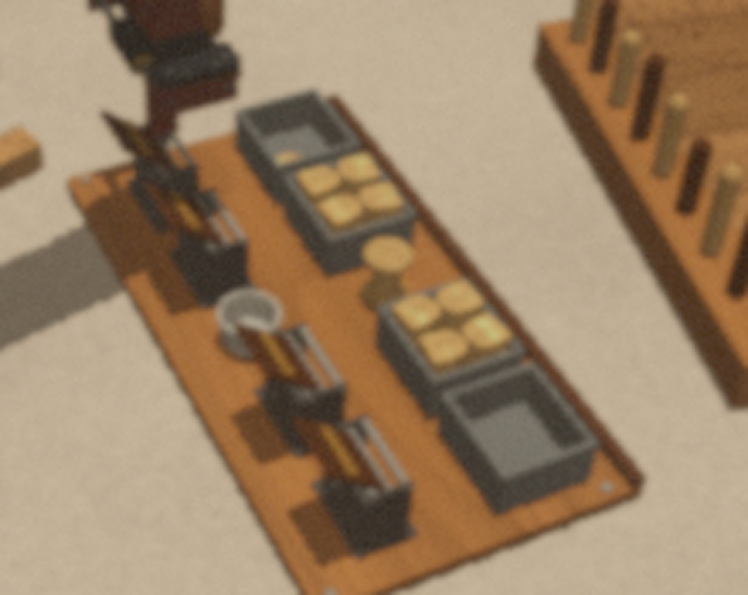

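Tag 1 (around pixel 140,130) has fallen towards the robot and is now strip side up. I'll lift clear and go to the robot side of tag 2.

```bash
python3 -m jog '0 0.1 0 0;0 0 -0.15 0;0 0 -0.15 0;0 0 0 0;0 0 0 0' && python3 -m jog '-0.167 -0.163 0 0;-0.167 -0.163 0 0;-0.167 -0.163 0 0;0 0 0 0;0 0 0 0' ; python3 -c "from h import *;cur()"
```

```text
time_s: 6.28
tool_pos: [0.4988, 0.1416, 0.1761]
ee_rot: [-3.141, 0.0, 1.782]
ft_force: [-0.2, -0.5, 0.4]
grip_width: 0.002
time_s: 6.9
tool_pos: [0.4246, 0.0236, 0.1762]
ee_rot: [-3.141, -0.0, 1.782]
ft_force: [1.3, -0.0, -0.3]
grip_width: 0.006
t 6.9 board [-0.0774  0.0854  0.1762] yaw 102.09 F [ 1.3 -0.  -0.3] grip 0.01
```

Down, push +x 78 mm slowly, back off, lift.

```bash
python3 -m jog '0 0 0.1 0;0 0 0.1 0;0 0 0.1 0;0 0 0 0;0 0 0 0' && python3 -c "from h import *;cur()" && python3 -m jog '0 0.039 0 0;0 0.039 0 0;0 0.039 0 0;0 0.039 0 0;0 0.039 0 0' && python3 -m jog '0 0.039 0 0;0 0.039 0 0;0 0.039 0 0;0 0.039 0 0;0 0.039 0 0' && python3 -m jog '0 0 0 0;0 0 0 0;0 -0.1 0 0;0 0 -0.15 0;0 0 -0.15 0'; python3 -c "from h import *;cur()"
```

```text
time_s: 7.52
tool_pos: [0.425, 0.0239, 0.1169]
ee_rot: [3.142, -0.0, 1.783]
ft_force: [-0.2, 0.4, 1.4]
grip_width: 0.004
t 7.525 board [-0.077   0.0856  0.1169] yaw 102.15 F [-0.2  0.4  1.4] grip 0.0
time_s: 8.15
tool_pos: [0.4632, 0.0315, 0.1166]
ee_rot: [3.142, -0.0, 1.782]
ft_force: [0.1, 1.3, 0.3]
grip_width: 0.006
time_s: 8.78
tool_pos: [0.5012, 0.0397, 0.1166]
ee_rot: [3.142, -0.0, 1.782]
ft_force: [0.8, -0.6, 0.1]
grip_width: 0.005
time_s: 9.4
tool_pos: [0.4804, 0.0352, 0.1772]
ee_rot: [-3.14, -0.0, 1.782]
ft_force: [0.6, 0.9, 0.7]
grip_width: 0.008
t 9.4 board [-0.0204  0.0849  0.1772] yaw 102.08 F [0.6 0.9 0.7] grip 0.01
```

```bash
python3 -m jog '-0.2125 -0.0725 0 0;-0.2125 -0.0725 0 0;-0.2125 -0.0725 0 0;-0.2125 -0.0725 0 0;0 0 0 0' && python3 -m jog '0 0 0 0;0 0 0.1 0;0 0 0.1 0;0 0 0.1 0;0 0 0 0' && python3 -c "from h import *;cur()"
```

```text
time_s: 10.02
tool_pos: [0.459, -0.1465, 0.1768]
ee_rot: [-3.141, 0.001, 1.776]
ft_force: [-0.6, 0.1, -0.5]
grip_width: 0.005
time_s: 10.65
tool_pos: [0.4594, -0.1413, 0.1155]
ee_rot: [-3.139, -0.002, 1.784]
ft_force: [-0.4, -0.7, -0.1]
grip_width: 0.006
t 10.65 board [-0.0783 -0.0831  0.1155] yaw 102.23 F [-0.4 -0.7 -0.1] grip 0.01
```

```bash
python3 - <<'E'
from bench import vision
import cv2
for n,r in(('side',(110,285,180,400)),):
    s=vision.snapshot(n)
    cv2.imwrite(f'pics/{n}3.png',cv2.resize(s['color'][r[0]:r[1],r[2]:r[3],::-1],None,fx=3.4,fy=3.4,interpolation=cv2.INTER_CUBIC))
E
```

```text
(no output)
```

View pics/side3.png

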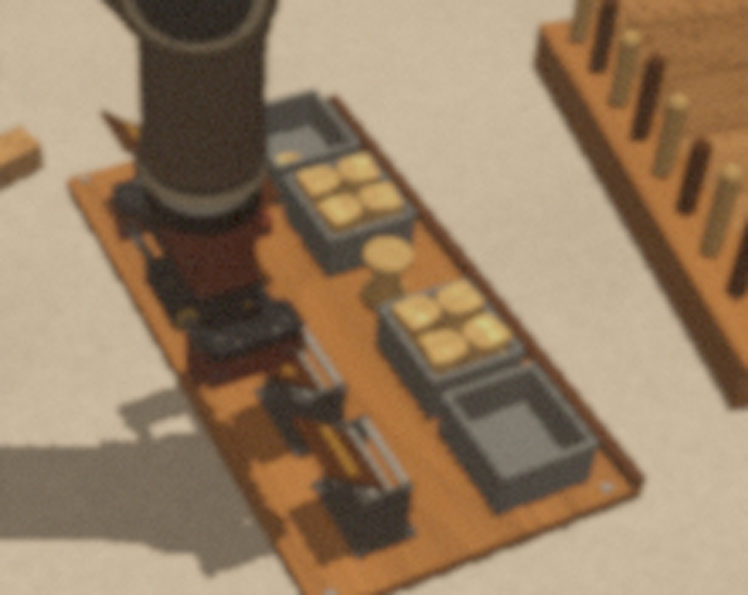

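The gripper hides tag 2. Finger is in front of tag 3 (290,380) as planned, so I'll push it.

```bash
python3 -m jog '0 0.039 0 0;0 0.039 0 0;0 0.039 0 0;0 0.039 0 0;0 0.039 0 0' && python3 -m jog '0 0.039 0 0;0 0.039 0 0;0 0.039 0 0;0 0.039 0 0;0 0.039 0 0' && python3 -m jog '0 0 0 0;0 0 0 0;0 -0.1 0 0;0 0 -0.2 0;0 0 -0.2 0' && python3 -m jog '0.1 -0.25 -0.1 0;0.1 -0.25 -0.1 0;0.1 -0.25 -0.1 0;0 0 0 0;0 0 0 0'
python3 - <<'E'
from bench import vision
import cv2,pickle
from h import *
cur()
for n,r in(('side',(110,285,180,400)),('top',(100,240,170,360))):
    s=vision.snapshot(n); 
    C=cloud(s).reshape(-1,3)[s['z_map'].ravel()>0];B=toB(C)
    for y in(185,85,-85,-185):
        b=B[(abs(B[:,0])<.06)&(abs(B[:,1]-y/1e3)<.03)&(B[:,2]>.1)&(B[:,2]<.13)]
        print(n,y,len(b),b.mean(0).round(3) if len(b) else '')
    cv2.imwrite(f'pics/{n}4.png',cv2.resize(s['color'][r[0]:r[1],r[2]:r[3],::-1],None,fx=3.4,fy=3.4,interpolation=cv2.INTER_CUBIC))
E
```

```text
time_s: 11.32
tool_pos: [0.4988, -0.1347, 0.1167]
ee_rot: [3.141, -0.0, 1.782]
ft_force: [-0.7, -0.3, 0.2]
grip_width: 0.005
time_s: 11.95
tool_pos: [0.5369, -0.1266, 0.1166]
ee_rot: [-3.142, 0.0, 1.782]
ft_force: [0.7, 0.5, -0.4]
grip_width: 0.007
time_s: 12.58
tool_pos: [0.5159, -0.1311, 0.1974]
ee_rot: [-3.14, -0.0, 1.781]
ft_force: [0.3, 0.6, -0.9]
grip_width: 0.007
time_s: 13.2
tool_pos: [0.358, -0.1037, 0.257]
ee_rot: [3.14, 0.0, 1.782]
ft_force: [0.3, -0.0, 0.4]
grip_width: 0.005
t 13.2 board [-0.1694 -0.0249  0.257 ] yaw 102.1 F [ 0.3 -0.   0.4] grip 0.01
side 185 10 [-0.035  0.163  0.102]
side 85 91 [0.04  0.084 0.105]
side -85 116 [ 0.04  -0.086  0.105]
side -185 98 [-0.04  -0.187  0.106]
top 185 73 [-0.04   0.184  0.106]
top 85 86 [0.038 0.084 0.106]
top -85 84 [ 0.038 -0.085  0.106]
top -185 75 [-0.04  -0.183  0.107]
```

View pics/side4.png

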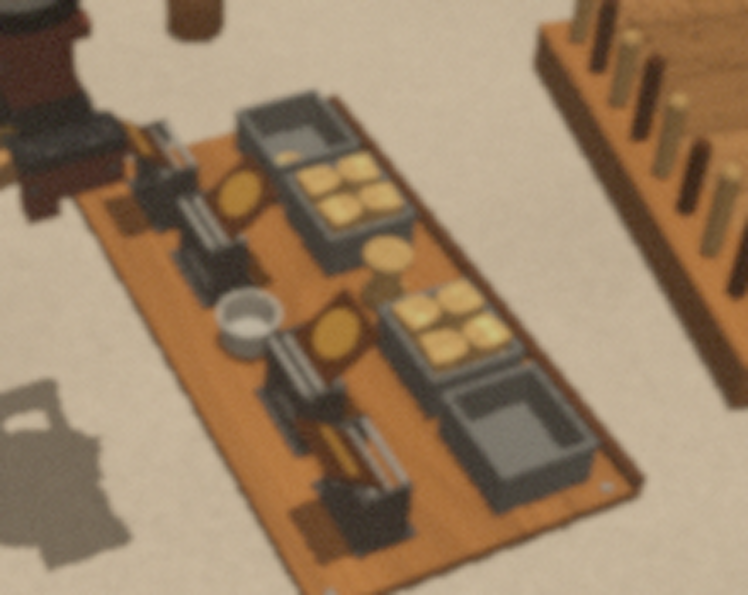

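View pics/top4.png

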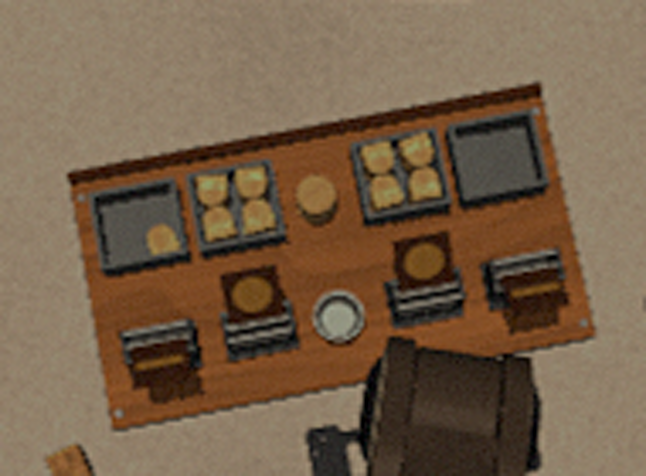

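The pictures show discs at both full bins (top view 255,293 and 425,262) and strips at the one-heel and empty bins (160,362 and 535,290). All the bins and the wax tin and spool are where they stood, and the arm is clear, so I'm handing in.

```bash
python3 -c "
from bench import manip; print(manip.sign_off())"
```

```text
the job is handed in; nothing more can be done
None
```

I pushed over the three wrong tags and handed the job in at about 13.3 s. No verdict was reported.

| Tag, left to right in the top view | Bin behind it | Action | Now shows |
|---|---|---|---|
| 1 | One heel left | Pushed towards the robot | Strip |
| 2 | Full | Pushed towards its bin | Disc |
| 3 | Full | Pushed towards its bin | Disc |
| 4 | Empty | Already right, not touched | Strip |

- **Flap positions:** In the last top camera check, the flap edges sat about 38–40 mm to the correct side of each hinge. That fits all four resting at their stops.
- **Side camera:** It agreed, but the gripper partly hid tag 1, leaving only 10 points on it. For that tag I relied on the top view.
- **Forces:** The wrist force read below about 2 N at the end of every move. I did not sample it during the pushes.
- **Everything else:** In the last pictures the bins, wax tin and spool stood where they had been. I did not re-measure the things on the bench away from the board, but the arm never went near them at low height. The gripper was clear of the tags and bins when I handed in.

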